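# Mark a heel board in the edge-marking jig

## Robot

A 6-joint arm with a two-finger parallel gripper is mounted at the origin on the work surface. World frame = base frame: x ahead of the robot, y to its left, z up, the work surface at z = 0. Lengths are in mm, angles in rad, forces in N, time in s.
With the tool pointing down it reaches from about 300 to 775 mm from the base axis. Payload 14.6 kg.
Tool frame: the origin (TCP) lies on the centre line of the jaws, within the pads' length; the fingertips stand 19 mm ahead of it and the grasp point (between the pads) is the TCP (bot.tip_reach is the distance from the TCP to the fingertips, in mm); y points along the fingers, x is the direction in which the jaws open and shut, and the axes are right-handed (so a half turn about y gives the same grasp; the last joint's range is limited). The gripper opens to 85 mm and grips with 20 to 120 N. Pads are 22 mm wide; open, the fingers measure 114 mm over their backs; the gripper's body (76 mm by 85 mm) begins 54 mm behind the grasp point. The pads swing forward as they close: fully open they stand 13 mm farther back than shut.
Start: joints at [1.139, 0.3, 1.521, -0, 1.321, -0.067], TCP at [196.216, 513.798, 250.281] pointing down, gripper open.
Joint ranges: [-3.03, 3.03], [-0.79, 2.21], [0.23, 2.52], [-1.04, 4.18], [0, 3.07], [-2.55, 2.55]. Speed limits (rad/s): [2.22, 2.22, 2.57, 3.14, 3.14, 3.14].

## Interface

Orientations are given as a unit quaternion [w, x, y, z].
In Python, from rig import bot gives the robot as it stands. Calls block until the motion is done:
- bot.move_to(position, orientation): joint-space move of the TCP to a pose.
- bot.servo_line(position, attitude=None, speed=150, until_force=None): straight line of the TCP; attitude=None keeps the orientation; speed is the mean speed in mm/s. With until_force (N) it stops when the force on the tool has changed by that much, and returns True; else False.
- bot.move_joints(angles): joint-space move.
- bot.move_gripper(opening, grip_force=None): finger opening in mm; grip_force is the grip in N (None keeps the last); returns when the fingers have stopped.
- bot.dwell(seconds).
- bot.ik(position, orientation): joint angles nearest the present ones, or None.
- bot.read_state(): the state.
- bot.read_camera(name): name is "scene" or "top"; returns a dict with "image" (384x512x3 uint8, blue, green, red), "depth" (384x512 float32, mm along the optical axis (not along the pixel's ray), 0 where there is no reading), "fovy" (degrees; the focal length in pixels is half the picture's height over the tangent of half this angle, whatever the lens; pixels are square), "cx", "cy" (the principal point, pixels), "eye" and "attitude" of the camera in the world. Camera axes: x right, y down, z forward; pixel columns grow to the right and rows downward; lengths in mm; the calibration is good to about 2 mm. A picture is of the moment at which its call begins.
A pose or a line that the arm cannot do raises bot.MotionError and nothing moves.
- bot.finish_job(): hands the job in, once; it reports no verdict.
The state is a dict: "clock": time; "joint_positions": joint angles; "qvel": joint speeds; "effort": joint torques, N m; "ee_pos": TCP position; "tool_rot": TCP orientation; "ft_force": force on the tool from outside, world axes, zero at the start; "moment": the same for the moment, N m; "grip_width": finger opening in mm.
Only numpy, scipy, OpenCV 4.12 (cv2) and the standard library are available. Lean on these libraries where they do the work, as an engineer would, in place of code of your own. Each camera call takes 0.05 s, during which the arm holds its last target.

## Task

Mark the tan heel board lying in the green jig: swing the spring clip well over the board to hold it, then, with the clip still on, push the orange marking slide all the way to the end stop beside the red flag (not the white one) and leave it there. Finally swing the clip back clear of the board, leaving the board lying in its place and everything else on the bench undisturbed.

Things in the scene. Friction and masses are not known exactly. Their poses are not given: they have to be found in the camera images.
- jig: Green jig fixed to the bench. Plate 215 (x, -120 to +95) x 300 (y) x 12 mm; origin at its underside, x away from the robot, y along the rail. Board on the robot's side between 5 mm high steel stops; rail along y at x = +60 on the far side; clip pivot at x = -95, y = 0. Apart from the two knobs nothing on it is higher than 33 mm above the bench (26 mm on the robot's side).
- slide_grip (a point): Orange grip of the marking slide: block 18 (jig x) x 22 (jig y) mm, 32 to 70 mm above the bench, on a dark 34 x 36 mm carriage; a thin arm with a brass marking wheel reaches from it over the board. The point is in the block's middle, 52 mm above the bench. Slides only along jig y, friction 2 N, stays where left, hard stop at each end.
- carriage (a joint): Position of the marking slide along jig y in m: 0 in the middle of the rail, -0.06 and +0.06 at the two end stops; starts somewhere between -0.03 and +0.03.
- red_flag: Red round disc, 32 mm dia, 12 mm thick, fixed on the plate (top 24 mm above the bench) in line with the rail, marking the end to be used; it may be at either end, at jig x = 60, y = +125 or -125 mm. Origin at its underside's centre. With the slide at that end stop, the grip's centre is 65 mm short of the disc's centre.
- white_flag: White disc of the same size at the other end of the rail: the wrong end.
- clip_knob (a point): Black upright round knob of the spring clip, 14 mm dia, standing on the clip bar from 23 to 58 mm above the bench; the point is on its axis, 46 mm above the bench. It is 45 mm from the pivot.
- clip_pivot (a point): Centre of the clip's pivot screw (brass head), 21 mm above the bench; the head's top is 26 mm above it. The board's near edge is 30 mm from it.
- clip_tip (a point): Underside of the free end of the clip bar, 70 mm from the pivot. The bar is aluminium, 12 mm wide, 3 mm thick and lies 2 mm above the board's top, so it swings over the board freely.
- clip (a joint): Swing in rad about the vertical pivot: 0 = bar parked along jig +y, clear of the board; grows clockwise seen from above; 1.57 (hard stop) = bar along jig +x over the board. Over the board above about 0.35; at 0.8 the tip is 20 mm over it, which holds it. About 1 N at the knob moves it; it stays where left. Starts between 0 and 0.2.
- board_center (a point): Centre of the tan heel board, loose, 80 (jig x) x 130 (jig y) x 6 mm, lying on the plate (top 18 mm above the bench), centred 25 mm to the robot's side of the jig's origin, with 3 mm of play between the stops.
- eyelet_jar: Bystander: amber glass jar with a black lid, 54 dia x 60 high mm; not to be disturbed.
- thread_spool: Bystander: blue thread spool, 44 dia x 50 high mm; not to be disturbed.
- spare_boards: Bystander: dark red stack of spare boards, 80 x 130 x 24 mm; not to be disturbed.
- cleaner: Bystander: grey bottle with red cap, 60 dia x 170 high mm; not to be disturbed.
- polish_tin: Bystander: dark tin with a white lid, 80 dia x 35 high mm; not to be disturbed.
- hammer: Bystander: hammer lying flat; not to be disturbed.
- brush: Bystander: brush lying flat; not to be disturbed.
- board: The same board; this origin is the centre of its underside, x and y along its 80 and 130 mm sides.
Things that resemble listed ones, but are neither listed nor needed, are in the scene too. What is meant by the board is not black, blue or pink, and is the larger of those in its own colour.

How it is judged:
By the outcome, as a careful person would: the job done as asked, in the order asked, and still so for the second after the job is handed in, with the robot touching nothing.
It also fails if it takes over 51 s, if anything falls off the work surface, if the arm or the gripper's body presses on something with over 40 N, if the wrist force passes 120 N, or if a joint passes its speed limit or range.

## Working session

There is one attempt and no reset: what is moved stays moved. The work goes in short steps, each a Python script; the robot and the scene stay as the last script left them, time stands still between calls to the robot, and variables do not carry over. Pictures are saved under pics/ and viewed, and the job is handed in when it is done.

```bash
mkdir -p pics; ls; cat > h.py <<'E'
import numpy as np, cv2
from rig import bot
from scipy.spatial.transform import Rotation as R
def snap(tag):
    d={}
    for n in("scene","top"):
        c=bot.read_camera(n); d[n]=c; cv2.imwrite(f"pics/{tag}_{n}.png",c["image"])
        np.savez(f"{tag}_{n}.npz",**{k:np.array(v) for k,v in c.items()})
    return d
def load(tag,n): return dict(np.load(f"{tag}_{n}.npz"))
def rot(c):
    a=np.array(c["attitude"],float)
    return a if a.shape==(3,3) else R.from_quat(a[[1,2,3,0]]).as_matrix()
def ray(c,u,v):
    f=c["image"].shape[0]/2/np.tan(np.radians(float(c["fovy"]))/2)
    return rot(c)@np.array([(u-float(c["cx"]))/f,(v-float(c["cy"]))/f,1])
def onz(c,u,v,z):
    d=ray(c,u,v); e=np.array(c["eye"],float); return e+d*(z-e[2])/d[2]
def dep(c,u,v): return np.array(c["eye"],float)+ray(c,u,v)*float(c["depth"][int(v),int(u)])
E
python3 - <<'E'
from h import *
d=snap("a")
for n,c in d.items(): print(n,c["fovy"],c["cx"],c["cy"],c["eye"],c["attitude"],[k for k in c])
print(bot.read_state())
E
```

```text
pics
scene 50.230848312541895 256.5595496380468 194.3928862454991 [1298.52259781 -548.11765934  802.33299484] [-0.40527878  0.79482493  0.40058461 -0.208649  ] ['image', 'depth', 'fovy', 'cx', 'cy', 'eye', 'attitude']
top 54.20953360558418 263.24978723801064 193.41080399301723 [ 243.30572783   13.29154219 1184.62473915] [-0.07375093  0.71564817 -0.69079421  0.07219315] ['image', 'depth', 'fovy', 'cx', 'cy', 'eye', 'attitude']
{'clock': 0.1, 'joint_positions': array([ 1.13939970e+00,  3.00364805e-01,  1.52154209e+00,  1.63358948e-06,
        1.32069432e+00, -6.66280777e-02]), 'qvel': array([ 0.00046827, -0.00317134, -0.00193523, -0.00311345,  0.0013788 ,
        0.00090505]), 'effort': array([ 1.21114343e-03, -5.44377100e+01, -3.62368584e+01, -5.48653611e-05,
        2.94768877e-03, -4.34769208e-05]), 'ee_pos': array([196.13689518, 513.62646672, 249.79610465]), 'tool_rot': array([-0.58221269,  0.58257618,  0.40071266, -0.40132623]), 'ft_force': array([0.63551461, 0.60506012, 0.10379605]), 'moment': array([-0.03181127,  0.00346762, -0.037865  ]), 'grip_width': 85.44142688734934}
```

View pics/a_top.png

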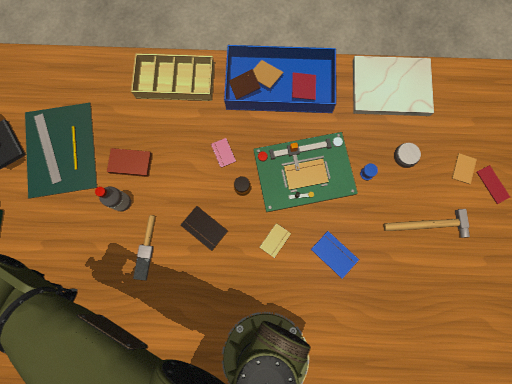

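View pics/a_scene.png

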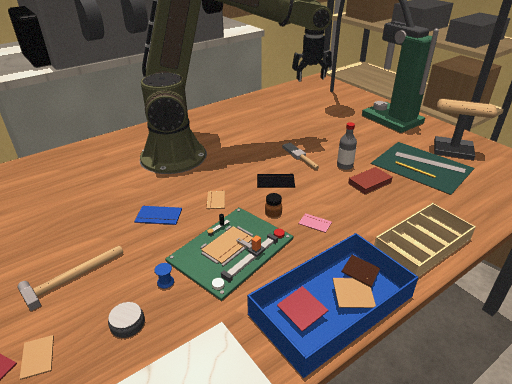

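```bash
python3 - <<'E'
from h import *
c=load("a","top"); im=c["image"]
cv2.imwrite("pics/a_crop.png",cv2.resize(im[120:220,220:390],None,fx=4.7,fy=4.7,interpolation=cv2.INTER_CUBIC))
s=load("a","scene"); cv2.imwrite("pics/a_crops.png",cv2.resize(s["image"][195:305,155:305],None,fx=5,fy=5,interpolation=cv2.INTER_CUBIC))
h=cv2.cvtColor(im,cv2.COLOR_BGR2HSV)
def blobs(lo,hi,box,mn=3):
    m=cv2.inRange(h,lo,hi); k=np.zeros_like(m); x0,y0,x1,y1=box;k[y0:y1,x0:x1]=m[y0:y1,x0:x1]
    n,_,st,ce=cv2.connectedComponentsWithStats(k)
    return [(st[i].tolist(),ce[i].round(2).tolist()) for i in range(1,n) if st[i,4]>=mn],k
B=(220,120,390,220)
for nm,lo,hi in [("red",(0,170,120),(6,255,255)),("white",(0,0,170),(180,50,255)),("orange",(7,190,140),(14,255,255)),("green",(60,80,30),(95,255,160))]:
    b,k=blobs(lo,hi,B); print(nm,b)
    if nm=="green": 
        cs,_=cv2.findContours(k,cv2.RETR_EXTERNAL,cv2.CHAIN_APPROX_NONE); cc=max(cs,key=cv2.contourArea)
        r=cv2.minAreaRect(cc); print(r); p=cv2.boxPoints(r); 
        P=np.array([onz(c,u,v,12)[:2] for u,v in p]); print(P, P.mean(0))
for nm,(u,v) in dict(redf=(263,156),white=(338,142)).items(): print(nm,onz(c,u,v,24))
E
```

```text
red [([258, 152, 10, 9, 69], [262.22, 155.87])]
white [([333, 137, 10, 9, 66], [337.5, 141.03]), ([299, 142, 28, 9, 130], [312.71, 145.96]), ([274, 149, 14, 7, 65], [280.57, 152.12]), ([293, 155, 3, 5, 8], [294.12, 156.75]), ([282, 163, 8, 2, 8], [285.5, 163.38]), ([322, 184, 4, 2, 4], [323.5, 184.5]), ([291, 190, 5, 2, 6], [293.0, 190.5]), ([299, 193, 10, 5, 28], [303.5, 195.11]), ([289, 195, 6, 4, 19], [291.53, 196.26]), ([269, 206, 2, 3, 5], [269.6, 206.8])]
orange []
green [([254, 132, 103, 79, 3544], [304.98, 174.62])]
((304.7692565917969, 170.8461456298828), (63.933860778808594, 92.1745834350586), 78.69007110595703)
[[ 638.14984902   58.09778917]
 [ 711.51565662 -238.47101807]
 [ 500.57543341 -276.65360155]
 [ 431.93788439   10.03065837]] [ 570.54470586 -111.74904302]
redf [609.99563788  25.33971612  24.        ]
white [ 666.23761638 -217.01565854   24.        ]
```

```bash
sleep 1
```

```text
(no output)
```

View pics/a_crop.png

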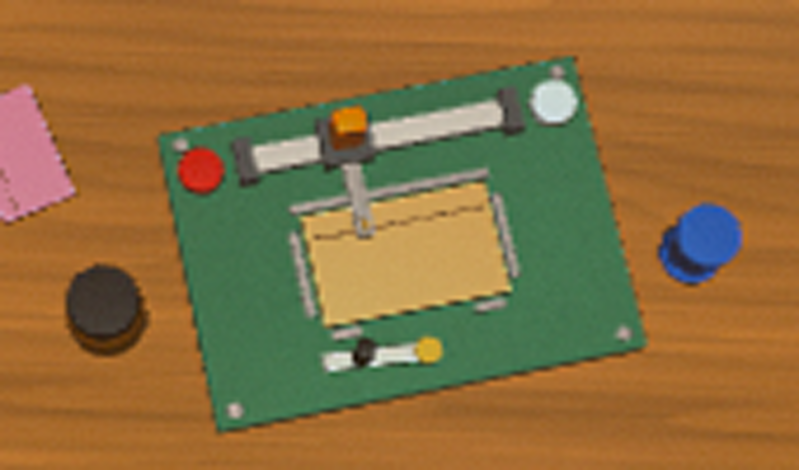

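View pics/a_crops.png

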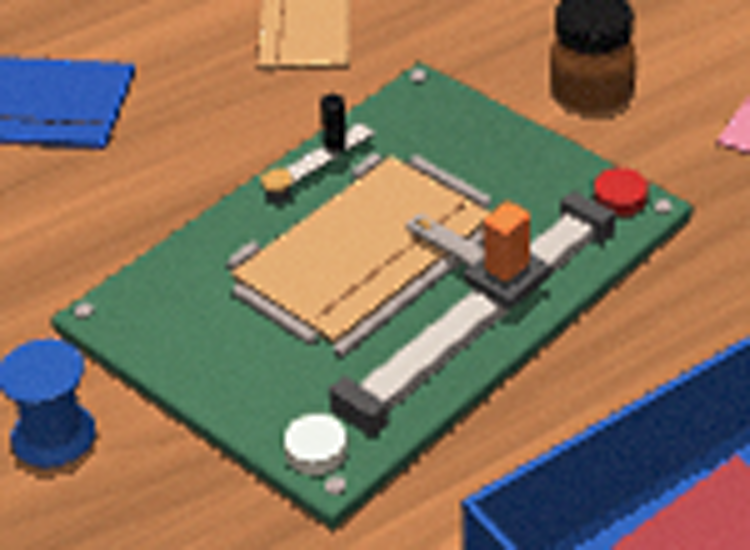

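```bash
cat >> h.py <<'E'
def cen(c,lo,hi,box,pick=0):
    h=cv2.cvtColor(c["image"],cv2.COLOR_BGR2HSV); m=cv2.inRange(h,lo,hi); k=np.zeros_like(m); x0,y0,x1,y1=box;k[y0:y1,x0:x1]=m[y0:y1,x0:x1]
    n,_,st,ce=cv2.connectedComponentsWithStats(k)
    if n<2: return None
    i=1+np.argmax(st[1:,4]); return ce[i],st[i].tolist()
E
python3 - <<'E'
from h import *
t=load("a","top"); s=load("a","scene")
# each: box in top, scene
red=((0,170,100),(6,255,255)); wh=((0,0,170),(180,50,255)); org=((4,170,90),(17,255,255)); yel=((20,150,120),(30,255,255)); blk=((0,0,0),(180,255,60))
items=dict(red=(red,(255,148,272,164),(270,228,290,240),24),white=(wh,(331,134,345,149),(208,276,228,291),24),
 orange=(org,(286,140,302,152),(248,232,265,253),70),pivot=(yel,(306,190,316,198),(206,227,216,236),26),knob=(blk,(290,188,304,202),(216,212,228,228),58))
for n,((lo,hi),b1,b2,z) in items.items():
    for c,b in((t,b1),(s,b2)):
        r=cen(c,lo,hi,b)
        if r is None: print(n,None); continue
        (u,v),st=r; print(n,np.round([u,v],1),st,onz(c,u,v,z).round(1))
E
```

```text
red [262.2 155.8] [258, 152, 10, 9, 70] [610.5  28.   24. ]
red [278.8 231.9] [274, 229, 10, 7, 60] [611.9  28.9  24. ]
white [337.5 141. ] [333, 137, 10, 9, 66] [ 669.5 -215.4   24. ]
white [217.5 282.1] [212, 278, 12, 10, 93] [ 668.9 -213.9   24. ]
orange [293.6 147.3] [290, 143, 8, 9, 34] [627.1 -69.3  70. ]
orange [256.  242.8] [252, 236, 9, 15, 115] [650.5 -80.4  70. ]
pivot [310.7 194. ] [308, 192, 6, 5, 24] [ 489.7 -129.5   26. ]
pivot None
knob [296.7 194.4] [295, 192, 5, 6, 16] [480.2 -82.6  58. ]
knob [221.4 219.4] [219, 214, 6, 12, 49] [501.3 -93.9  58. ]
```

```bash
cat >> h.py <<'E'
Rr=np.array([611.2,28.5]);Ww=np.array([669.2,-214.6])
ey=(Rr-Ww)/np.linalg.norm(Rr-Ww); ex=np.array([ey[1],-ey[0]]); O=(Rr+Ww)/2-60*ex
def toj(p): d=np.array(p[:2])-O; return np.array([d@ex,d@ey])
def tow(x,y): return O+x*ex+y*ey
YAW=np.arctan2(ex[1],ex[0])
def quat(jaw):  # jaw: world angle of tool x; pointing down
    x=np.array([np.cos(jaw),np.sin(jaw),0]); 
    # find tool convention from DOWN axis
    z=DOWN_SIGN; 
    raise NotImplementedError
E
python3 - <<'E'
from h import *
t=load("a","top"); s=load("a","scene")
print("O",O,"yaw",YAW)
print("orange",toj(onz(t,294.5,145.7,70)),toj(onz(s,256,242.8,54)),toj(onz(s,256,242.8,51)))
print("knob",toj(onz(t,296.7,194.4,52)),toj(onz(s,221.4,219.4,41)))
print("wheel",toj(onz(t,220+363/4.7,120+230/4.7,24)))
for u,v in[(300,212),(487,183),(512,290),(325,325)]: print("board",toj(onz(t,220+u/4.7,120+v/4.7,18)))
q=bot.read_state()["tool_rot"]; M=R.from_quat(q[[1,2,3,0]]).as_matrix(); print(M.round(3)); print(bot.tip_reach)
E
```

```text
O [ 581.83807313 -106.97427708] yaw 0.23420656427626427
orange [57.33542376 22.11248274] [61.65662978 23.18287471] [59.51954044 25.66280439]
knob [-92.21960823  46.4724555 ] [-90.91810847  45.79840979]
wheel [-5.97573803 23.13223641]
board [16.60387848 61.91211292]
board [ 11.46595296 -68.84426988]
board [-65.7858991  -68.07052686]
board [-64.50819687  61.89780407]
[[ 0.357 -0.    -0.934]
 [ 0.934 -0.001  0.357]
 [-0.001 -1.     0.   ]]
19.0
```

```bash
python3 - <<'E'
s=open('h.py').read(); i=s.index("def quat"); s=s[:i]+'''def quat(jaw):
    c,n=np.cos(jaw),np.sin(jaw)
    q=R.from_matrix(np.array([[c,0,-n],[n,0,c],[0,-1,0]])).as_quat(); return q[[3,0,1,2]]
PIV=np.array([-95.,0.])
def kpose(th,z):
    p=tow(PIV[0]+45*np.sin(th),PIV[1]+45*np.cos(th)); return np.array([p[0],p[1],z]),quat(YAW-th)
def say(m=""):
    st=bot.read_state(); print(m,round(st["clock"],2),st["ee_pos"].round(1),st["ft_force"].round(1),round(st["grip_width"],1))
'''
open('h.py','w').write(s)
E
python3 - <<'E'
from h import *
for th in (0.08,0.7,1.45,-0.15): print(th,np.round(bot.ik(*kpose(th,57)),2))
p,q=kpose(0.08,150)
bot.move_to(p,q); bot.move_gripper(34); say("above"); print(bot.tip_reach)
p[2]=80; bot.servo_line(p,speed=120)
snap("b")
im=cv2.imread("pics/b_scene.png")[150:300,150:330]; im2=cv2.imread("pics/b_top.png")[120:220,220:390]
cv2.imwrite("pics/b_c.png",cv2.resize(im,None,fx=4,fy=4,interpolation=cv2.INTER_CUBIC))
E
```

```text
0.08 [-0.25  0.43  1.85 -0.    0.86 -0.4 ]
0.7 [-0.24  0.48  1.78 -0.    0.89  0.22]
1.45 [-0.28  0.53  1.7  -0.    0.91  0.94]
-0.15 [-0.26  0.41  1.88 -0.    0.85 -0.64]
above 3.03 [482.5 -84.5 150. ] [-0.1  0.2 -0.2] 33.5
19.0
```

```bash
sleep 8
```

```text
(no output)
```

View pics/b_c.png

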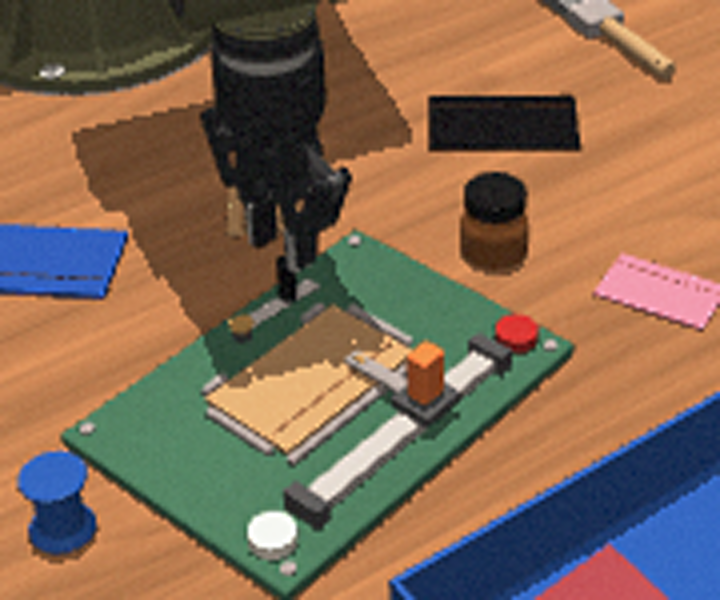

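The jaws straddle the black knob (crop 288,280) and the jar is clear. The tan board in the jig (crop 310,380; top view 305,172) is the larger tan one and the only one between the stops. The other tan boards (top view 275,240, 265,74 and 463,168) lie loose elsewhere. I'm descending and swinging the clip.

```bash
python3 - <<'E'
from h import *
p,q=kpose(0.08,57)
print(bot.servo_line(p,speed=60,until_force=6)); say("down")
E
python3 - <<'E'
from h import *
if bot.read_state()["ee_pos"][2]<58.5:
    for th in np.linspace(0.08,1.45,9)[1:]:
        p,q=kpose(th,57); r=bot.servo_line(p,q,speed=50,until_force=12)
        say(f"{th:.2f} {r}")
        if r: break
    snap("c")
    im=cv2.imread("pics/c_scene.png")[150:300,150:330]
    cv2.imwrite("pics/c_c.png",cv2.resize(im,None,fx=4,fy=4,interpolation=cv2.INTER_CUBIC))
E
```

```text
False
down 4.4 [482.4 -84.5  56.7] [-0.6  0.1 -0.1] 33.9
0.25 False 4.72 [490.2 -84.   57.2] [ 0.  -0.2  0. ] 34.1
0.42 False 5.05 [497.6 -84.8  57. ] [0.3 0.5 1. ] 33.8
0.59 False 5.38 [505.  -86.9  57. ] [-1.1 -0.1 -0.5] 34.0
0.76 False 5.7 [511.9 -90.2  57. ] [-0.2  0.7  0.5] 34.3
0.94 False 6.03 [518.2 -94.6  57. ] [-1.   0.6 -0.1] 33.9
1.11 False 6.35 [ 523.7 -100.    57. ] [-0.1 -0.2 -0.2] 34.0
1.28 False 6.67 [ 528.1 -106.3   56.9] [ 0.1 -0.2  0.5] 33.8
1.45 False 7.0 [ 531.4 -113.2   56.9] [-0.  -0.4 -0.5] 34.1
```

```bash
sleep 15
```

```text
(no output)
```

View pics/c_c.png

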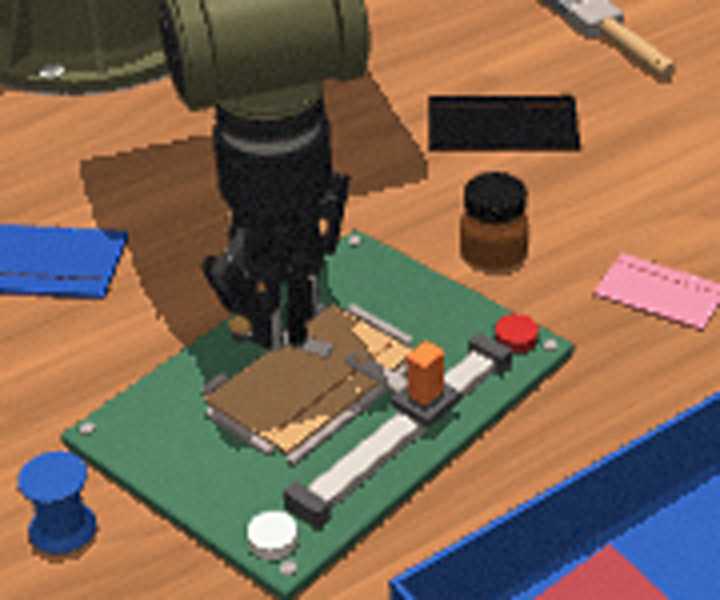

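```bash
python3 - <<'E'
from h import *
p=bot.read_state()["ee_pos"].copy(); p[2]=140; bot.servo_line(p,speed=150)
bot.move_gripper(50)
snap("d")
q=quat(YAW-np.pi/2)
w=lambda y,z:np.array([*tow(60,y),z])
bot.move_to(w(23.5,140),q); 
print(bot.servo_line(w(23.5,61),speed=90,until_force=6)); say("down")
snap("e")
for n in"de":
    im=cv2.imread(f"pics/{n}_scene.png")[150:300,150:330]
    cv2.imwrite(f"pics/{n}_c.png",cv2.resize(im,None,fx=4,fy=4,interpolation=cv2.INTER_CUBIC))
E
```

```text
False
down 9.75 [635.1 -70.2  61.7] [-0.1  0.1 -0.1] 50.1
```

```bash
sleep 15
```

```text
(no output)
```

View pics/d_c.png

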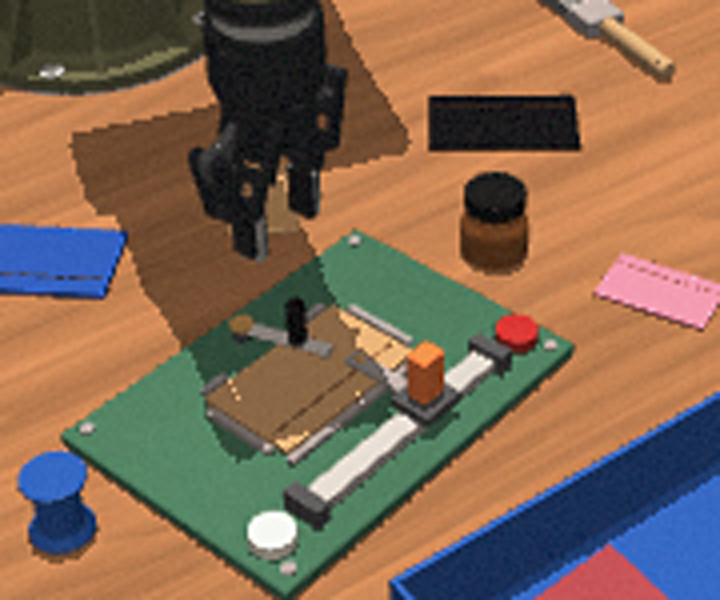

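View pics/e_c.png

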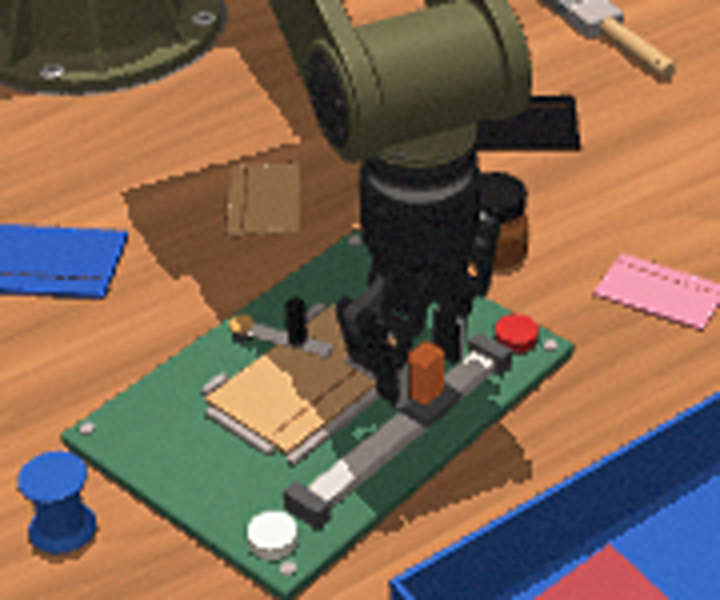

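```bash
python3 - <<'E'
from h import *
d=load("d","scene"); k=toj(onz(d,150+296/4,150+322/4,40)); print("knob jig",k,"swing",np.arctan2(k[0]+95,k[1]))
w=lambda y,z:np.array([*tow(60,y),z])
bot.servo_line(w(60,61),speed=60,until_force=15); say("60")
r=bot.servo_line(w(84,61),speed=25,until_force=10); say(r); print(toj(bot.read_state()["ee_pos"]))
p=w(toj(bot.read_state()["ee_pos"])[1]-6,61); bot.servo_line(p,speed=60)
p[2]=150; bot.servo_line(p,speed=150)
p2=np.array([*tow(-110,30),170]); bot.move_gripper(34); bot.move_to(p2,kpose(1.2,57)[1])
snap("f"); say()
for n in"f":
    im=cv2.imread(f"pics/{n}_scene.png")[150:300,150:330]
    cv2.imwrite(f"pics/{n}_c.png",cv2.resize(im,None,fx=4,fy=4,interpolation=cv2.INTER_CUBIC))
E
```

```text
knob jig [-51.33003997  15.65908992] swing 1.2265001083313407
60 10.61 [626.3 -34.6  61. ] [0.1 0.3 0.4] 49.8
True 11.27 [622.7 -20.1  60.8] [ 1.5 -5.1  2.4] 49.9
[59.93301703 75.01493882]
 13.39 [ 468.8 -103.   169.9] [0.6 0.7 0.6] 33.8
```

```bash
sleep 20
```

```text
(no output)
```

View pics/f_c.png

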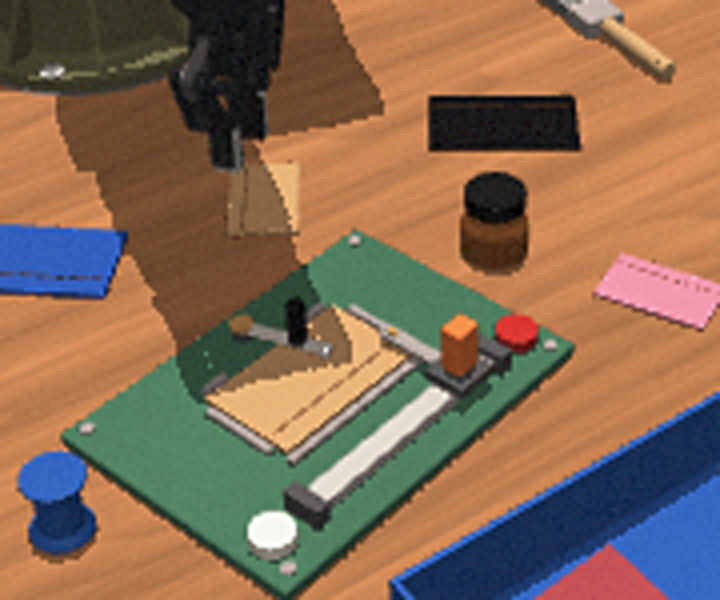

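The slide is against the end block by the red flag (crop 460,370), and the clip is still over the board (tip at crop 325,350). Next I swing the clip back.

```bash
python3 - <<'E'
from h import *
d=load("f","scene"); r=cen(d,(4,170,90),(17,255,255),(255,222,275,248)); print(r[0],toj(onz(d,*r[0],52.5)))
p,q=kpose(1.22,120); bot.move_to(p,q)
p[2]=57; r=bot.servo_line(p,speed=80,until_force=6); say(r)
ok=not r
if ok:
  for th in np.linspace(1.22,-0.17,9)[1:]:
    p,q=kpose(th,57); r=bot.servo_line(p,q,speed=50,until_force=10); say(f"{th:.2f} {r}")
    if r: break
  p=bot.read_state()["ee_pos"].copy(); p[2]=150; bot.servo_line(p,speed=150)
  bot.move_to([400,250,300],quat(YAW+.6)); 
  snap("g"); say()
  im=cv2.imread("pics/g_scene.png")[150:300,150:330]
  cv2.imwrite("pics/g_c.png",cv2.resize(im,None,fx=4,fy=4,interpolation=cv2.INTER_CUBIC))
E
```

```text
[264.45714286 235.85714286] [60.27810164 60.65975598]
False 14.74 [ 527.2 -104.3   57.4] [ 0.9 -0.6  0.4] 33.9
1.05 False 15.07 [522.4 -98.1  57.5] [-0.3  1.1  0.1] 34.2
0.87 False 15.39 [516.5 -93.   57.3] [-0.7 -0.2 -0.1] 33.8
0.70 False 15.72 [509.8 -89.   57.1] [-0.8 -0.4 -0.4] 34.0
0.53 False 16.04 [502.6 -86.1  57.1] [ 0.7 -0.5 -0.4] 33.8
0.35 False 16.37 [495.  -84.4  57.1] [ 0.5 -0.6  0.4] 33.9
0.18 False 16.69 [487.2 -84.2  57.1] [-0.  -0.4  0.1] 33.8
0.00 False 17.02 [479.5 -85.3  57.1] [ 0.5 -0.2  0.3] 34.2
-0.17 False 17.34 [472.  -87.7  57.1] [-0.5  0.2  0.1] 34.0
 19.62 [400.4 249.3 299.4] [ 0.2 -0.7 -1. ] 34.0
```

```bash
sleep 20
```

```text
(no output)
```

View pics/g_c.png

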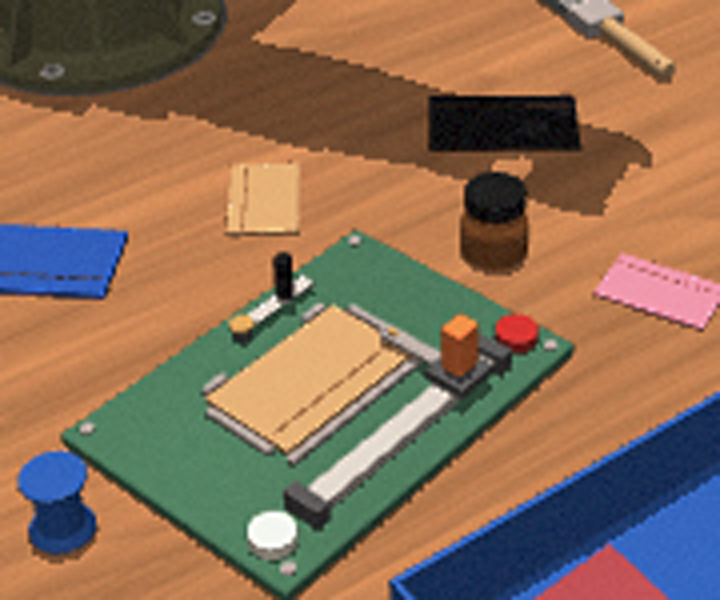

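View pics/g_top.png

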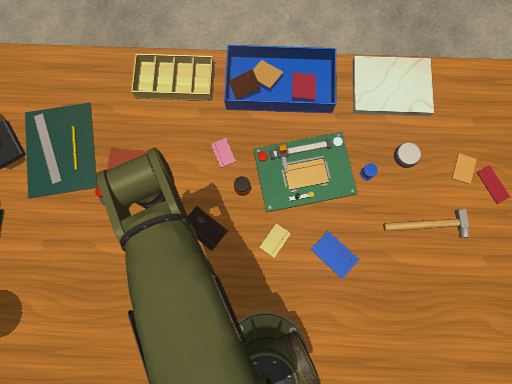

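The clip is parked clear (knob at crop 283,275), the board lies between its stops, and the slide is at the red end (crop 460,345). The bystanders look unmoved.

```bash
python3 - <<'E'
from h import *
bot.finish_job(); say()
E
```

```text
the job is handed in; nothing more can be done
the job is handed in; nothing more can be done
```

The job is done and handed in, with about 20 s of the 51 s used.

- **Clip on:** I swung the clip over the board by its knob. The camera put it at about 1.23 rad, and it stayed on while the slide moved.
- **Slide:** I pushed the orange slide to the stop beside the red flag. The push ended on contact at the stop, and the camera put the grip at about y = +60.7 mm, against +60 mm expected.
- **Clip off:** I swung the clip back to about 0.05 rad by the hand's path. The last pictures show the bar parked clear of the board.
- **Final state:** The board lies between its stops, the slide is still at the red end and the arm is clear. The bystanders in view look unmoved. In the last pictures the arm hides part of the cleaner and the spare boards from above, and the brush completely. I checked the bystanders by eye, not by measurement.

No check failed or disagreed. The highest wrist force I printed was about 6 N, at the end stop.

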